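# Hang the L-shaped floor sample level on the display prong

### The arm

A 6-joint arm with a two-finger parallel gripper is mounted at the origin on the work surface. World frame = base frame: x ahead of the robot, y to its left, z up, the work surface at z = 0. Lengths are in m, angles in rad, forces in N, time in s.
With the tool pointing down it reaches from about 0.375 to 0.975 m from the base axis. Payload 3.8 kg.
Tool frame: the origin (TCP) lies midway between the tips of the shut fingers; the grasp point (between the pads) lies 19 mm behind it (tcp_to_grasp is the distance from the TCP to the grasp point, in m); z points along the fingers, y is the line along which they close (so a half turn about z gives the same grasp; the last joint's range is limited). The gripper opens to 85 mm and grips with 20 to 120 N. Pads are 22 mm wide; open, the fingers measure 114 mm over their backs; the gripper's body (76 mm by 85 mm) begins 54 mm behind the grasp point. The pads swing forward as they close: fully open they stand 13 mm farther back than shut.
Start: joints at [-1.371, 0.264, 1.604, -0, 1.274, -0.037], TCP at [0.158, -0.656, 0.231] pointing down, gripper open.
Joint ranges: [-2.63, 2.63], [-0.94, 2.18], [0.31, 2.57], [-1.31, 4.45], [0, 2.66], [-2.55, 2.55]. Speed limits (rad/s): [2.57, 2.57, 3.14, 3.14, 3.14, 3.14].

### API

Orientations are given as a unit quaternion [x, y, z, w].
In Python, from station import read_state, read_camera, sign_off, tcp_to_grasp gives the robot as it stands.
- The arm moves only by the shell command python3 -m creep 'ROWS' [OPENING] [FORCE]. ROWS is JSON, a list of rows, each a list of 6 numbers: the shift along the world's x, y, z in m, then the turn, a rotation vector about the world's x, y, z in degrees. A call has 1 to 20 rows; each row shifts and turns the commanded pose from where the row before left it; what a row does not reach is not made up. A row lasts 1/12 s, in which the tool goes at most 41.7 mm and 7.16 degrees, less where a joint would pass 70% of its speed; a pose out of reach is approached as far as the arm can. A call with a gripper value outside its range is refused whole. OPENING is the closure in counts, from 0 (fully open) to 255 (shut), set as the call begins (- or left out, the last holds). The fingers move at their own pace and stop on an object; FORCE is the grip in N (left out, the last holds). Time passes only in rows, so rows that do not move let the fingers close. It gives the time, the measured TCP pose, the force, the opening and the grip force at its end, in the units of the state.
- read_state(): the state, without advancing time (a new reading comes with each control period).
- read_camera(name): name is "scene" or "top"; returns a dict with "color" (480x640x3 uint8, blue, green, red), "range_z" (480x640 float32, m along the optical axis (not along the pixel's ray), 0 where there is no reading), "camera_matrix" (3x3 intrinsics, pixels), "R" (3x3) and "t" (3): a world point X has camera coordinates R X + t. Camera axes: x right, y down, z forward; pixel columns grow to the right and rows downward; lengths in m; the calibration is good to about 2 mm. A picture is of the moment at which its call begins.
- sign_off(): hands the job in; it is judged then, once.
The state is a dict: "t": time; "joint_pos": joint angles; "qvel": joint speeds; "effort": joint torques, N m; "tool_pos": TCP position; "tool_rot": TCP orientation; "contact_force": force on the tool from outside, world axes, zero at the start; "wrist_torque": the same for the moment, N m; "opening": opening from 0.0 (shut) to 1.0 (fully open); "grip_force": force on a finger pad.
Only numpy, scipy, OpenCV 4.12 (cv2) and the standard library are available. Lean on these libraries where they do the work, as an engineer would, in place of code of your own. Each camera call takes 0.05 s, during which the arm holds its last target. There are 200 camera calls.

### The job

Take the L-shaped wooden floor sample out of the slotted rack and hang it on the horizontal prong of the display stand, threading the prong through the one of its four holes from which it hangs level. Let go and leave it hanging there, still and level; do not disturb the other samples in the rack, the tape measure or the mug.

Things in the scene. Friction and masses are not known exactly. Their poses are not given: they have to be found in the camera images.
- l_board: L-shaped board, solid wood of even density, 10 mm thick, 0.13 to 0.2 kg, upright in a slot. Own axes: x along its length, y thickness, z up. Upper arm x -90 to 90, z 94 to 150 mm; leg below it x -90 to 0, z 0 to 94. Row of four 16 mm through holes (along y), centres 18 mm below the top edge. Origin: level with the leg's foot, mid-length of the arm, mid-thickness. Either face may look out.
- hole_a (a point): centre of the L-board's first hole, x = -57.5, y = 0, z = 132 mm in its frame; axes as the board's
- hole_b (a point): centre of the second hole, x = -21.5, y = 0, z = 132 mm in the L-board's frame; axes as the board's
- hole_c (a point): centre of the third hole, x = +14.5, y = 0, z = 132 mm in the L-board's frame; axes as the board's
- hole_d (a point): centre of the fourth hole, x = +50.5, y = 0, z = 132 mm in the L-board's frame; axes as the board's
- rack: plywood rack fixed to the counter: base 216 x 200 x 12 mm, three slots along its y axis at x = -68, 0, 68 mm, open-ended, 13.6 mm wide, rails reaching 48 mm above the counter. Boards stand on the base; the L-board's top edge is then 162 mm above the counter and its leg at the right-hand end seen from the robot. Origin: centre of its underside
- stand: steel display stand fixed to the counter: base disc 110 mm across, 12 mm high; post 18 mm across, 210 mm high. A straight level prong 8 mm across runs from the post along the stand's +x axis, its axis 200 mm above the counter, ending in a round nose 94 mm from the post's axis. Origin: centre of the underside, on the post's axis
- prong_tip (a point): the outermost point of the prong's nose, on its axis, 94 mm from the post's axis, 200 mm above the counter; axes as the stand's
- oblong_board: bystander: plain oblong sample board 160 x 10 x 100 mm (x, y, z) with one hole, in another slot of the rack; origin at the middle of its bottom edge
- square_board: bystander: plain square sample board 110 x 10 x 110 mm (x, y, z) with one hole, in another slot of the rack; origin at the middle of its bottom edge
- tape_measure: bystander: black tape measure lying flat on the counter, 70 x 66 x 36 mm (x, y, z); origin under its middle
- mug: bystander: white mug 80 mm across, 95 mm high, handle to its +y; origin under its middle

How it is judged:
By the outcome, as a careful person would: the job done as asked, in the order asked, and still so for the second after the job is handed in, with the robot touching nothing.
It also fails if it takes over 54 s, if anything falls off the work surface, if the arm or the gripper's body presses on something with over 40 N, if the wrist force passes 120 N, or if a joint passes its speed limit or range.

## Working session

There is one attempt and no reset: what is moved stays moved. The work goes in short steps, Python scripts to look and compute and a shell command to move; the robot and the scene stay as the last step left them, time stands still between calls to the robot, and variables do not carry over. Pictures are saved under pics/ and viewed, at most 10 in all, crops included, and the job is handed in when it is done.

```bash
mkdir -p pics; ls
python3 - <<'E'
from station import *
import cv2
s=read_state();print(s,tcp_to_grasp)
import numpy as np
for n in ("scene","top"):
    c=read_camera(n);cv2.imwrite(f"pics/{n}0.png",c["color"]);np.savez(f"{n}0.npz",**c);print(n,c["camera_matrix"],c["R"],c["t"])
E
```

```text
pics
{'t': 0.0, 'joint_pos': array([-1.37092523e+00,  2.64763903e-01,  1.60538606e+00,  1.34013633e-05,
        1.27369236e+00, -3.69022211e-02]), 'qvel': array([ 9.98864620e-05, -6.62140166e-04,  4.98268908e-04,  2.04741753e-04,
        3.26751930e-04,  1.55875393e-03]), 'effort': array([ 5.92775832e-04, -5.15118062e+01, -3.67311144e+01, -3.98067932e-04,
        1.29368642e-02,  4.60910243e-06]), 'tool_pos': array([ 0.158188  , -0.65544676,  0.22994827]), 'tool_rot': array([ 9.93000084e-01,  1.18108286e-01, -8.51712771e-05, -1.12162132e-03]), 'contact_force': array([-0.92576761,  0.04259785, -0.40559302]), 'wrist_torque': array([ 0.00939729, -0.06060602,  0.01567497]), 'grip_force': 0.0, 'opening': 1.0002430521923942} 0.0187
scene [[515.62075827   0.         307.82395123]
 [  0.         515.62075827 245.38132039]
 [  0.           0.           1.        ]] [[ 0.42393269  0.90552385 -0.01753931]
 [ 0.63742418 -0.3120638  -0.70449031]
 [-0.64340617  0.28747649 -0.70949684]] [-0.31895139 -0.25972374  1.73758865]
top [[518.67417037   0.         323.13485884]
 [  0.         518.67417037 248.45465705]
 [  0.           0.           1.        ]] [[ 0.00261407 -0.99992869 -0.01165274]
 [-0.99568745 -0.00152201 -0.09275871]
 [ 0.09273436  0.01184497 -0.99562043]] [0.08359657 0.58447678 1.27441207]
```

View pics/scene0.png

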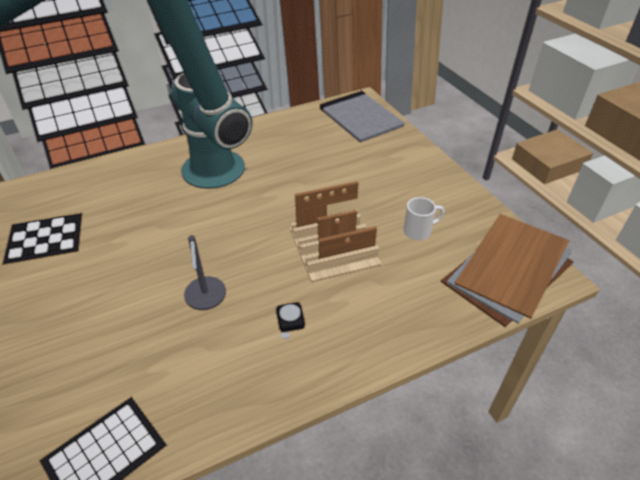

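View pics/top0.png

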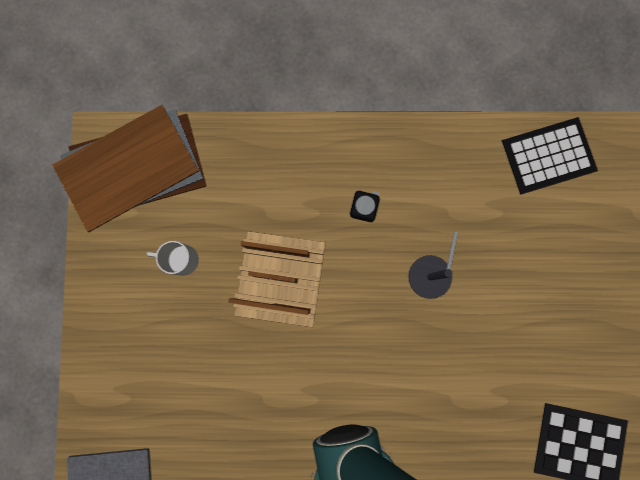

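```bash
cat > h.py <<'E'
import numpy as np, cv2
def cloud(c):
    K,R,t=c["camera_matrix"],c["R"],c["t"];v,u=np.mgrid[0:480,0:640];z=c["range_z"]
    P=np.stack([(u-K[0,2])/K[0,0]*z,(v-K[1,2])/K[1,1]*z,z],-1)
    return (P-t)@R      # R^T (P-t)
def ray(c,u,v,h):   # pixel -> world at height h
    K,R,t=c["camera_matrix"],c["R"],c["t"];d=R.T@np.linalg.solve(K,[u,v,1.]);o=-R.T@t
    return o+d*(h-o[2])/d[2]
def proj(c,X):
    p=c["R"]@np.asarray(X)+c["t"];p=c["camera_matrix"]@p;return p[:2]/p[2]
def line(P):
    m=P.mean(0);d=np.linalg.svd(P-m)[2][0];s=(P-m)@d;return m,d,m+d*s.min(),m+d*s.max()
E
python3 - <<'E'
from h import *
np.set_printoptions(precision=4,suppress=True)
for n,box,pr in (("top",(220,330,225,330),(405,470,225,305)),("scene",(285,390,175,285),(180,230,230,310))):
    c=np.load(n+"0.npz");W=cloud(c)
    a,b,e,f=box;w=W[e:f,a:b].reshape(-1,3);w=w[c["range_z"][e:f,a:b].ravel()>0]
    L=w[w[:,2]>.15] if n=="top" else w[w[:,2]>.13]
    print(n,len(L),np.median(L[:,2]),L[:,2].max(),*line(L))
    print("table z",np.median(W[340:380,350:450,2]))
    a,b,e,f=pr;w=W[e:f,a:b].reshape(-1,3);w=w[(w[:,2]>.17)&(w[:,2]<.23)]
    print(n,"prong/post",len(w));print(w[::max(1,len(w)//25)])
    im=c["color"]
    for k,(a,b,e,f) in (("rack",box),("stand",pr)):
        cv2.imwrite(f"pics/{n}_{k}.png",cv2.resize(im[e:f,a:b],None,fx=6,fy=6,interpolation=2))
a=cv2.imread("pics/top_rack.png");b=cv2.imread("pics/top_stand.png")
def cat(x,y):
    h=max(x.shape[0],y.shape[0]);g=lambda q:cv2.copyMakeBorder(q,0,h-q.shape[0],0,0,0)
    return np.hstack([g(x),g(y)])
m=cat(a,b);print(m.shape);cv2.imwrite("pics/m1.png",cv2.resize(m,None,fx=.75,fy=.75))
m=cat(cv2.imread("pics/scene_rack.png"),cv2.imread("pics/scene_stand.png"));print(m.shape);cv2.imwrite("pics/m2.png",cv2.resize(m,None,fx=.8,fy=.8))
E
```

```text
top 379 0.1622801063183128 0.16817476989454125 [0.4426 0.2051 0.1623] [-0.1475 -0.9891 -0.0005] [0.4559 0.2941 0.1623] [0.4294 0.1164 0.1622]
table z 0.0004974811476139689
top prong/post 228
[[ 0.6071 -0.2069  0.1979]
 [ 0.5998 -0.2031  0.204 ]
 [ 0.5954 -0.2052  0.2041]
 [ 0.5892 -0.2014  0.2012]
 [ 0.5843 -0.2023  0.2059]
 [ 0.5781 -0.1964  0.203 ]
 [ 0.5735 -0.198   0.2051]
 [ 0.5694 -0.1984  0.2031]
 [ 0.5652 -0.201   0.2007]
 [ 0.5586 -0.1919  0.2021]
 [ 0.5543 -0.1942  0.2013]
 [ 0.5496 -0.1952  0.2056]
 [ 0.5433 -0.1892  0.2033]
 [ 0.5389 -0.1911  0.2041]
 [ 0.5346 -0.193   0.2047]
 [ 0.5282 -0.1868  0.2032]
 [ 0.5238 -0.1883  0.2053]
 [ 0.5214 -0.1895  0.2093]
 [ 0.5192 -0.1892  0.2103]
 [ 0.517  -0.1847  0.2115]
 [ 0.5151 -0.1795  0.2057]
 [ 0.5138 -0.1772  0.1866]
 [ 0.5128 -0.1914  0.2098]
 [ 0.5107 -0.1851  0.2089]
 [ 0.5086 -0.1831  0.2082]
 [ 0.5065 -0.1833  0.207 ]]
scene 687 0.15016619717559737 0.16596695314050153 [0.4443 0.2012 0.1488] [-0.1425 -0.9898  0.0032] [0.4575 0.2928 0.1485] [0.4317 0.1138 0.1491]
table z -0.001231225939778302
scene prong/post 184
[[ 0.5063 -0.1888  0.2076]
 [ 0.5129 -0.1856  0.2087]
 [ 0.5174 -0.1867  0.2099]
 [ 0.5182 -0.1896  0.2086]
 [ 0.5207 -0.1926  0.2088]
 [ 0.5153 -0.1948  0.2017]
 [ 0.5193 -0.1796  0.1987]
 [ 0.5216 -0.1827  0.1987]
 [ 0.525  -0.1859  0.1999]
 [ 0.5276 -0.1868  0.1993]
 [ 0.5327 -0.1879  0.2011]
 [ 0.5363 -0.1911  0.2025]
 [ 0.5376 -0.194   0.2017]
 [ 0.5436 -0.193   0.2034]
 [ 0.5459 -0.1939  0.2026]
 [ 0.5486 -0.1947  0.2021]
 [ 0.5552 -0.196   0.2055]
 [ 0.5255 -0.1865  0.1704]
 [ 0.563  -0.1963  0.203 ]
 [ 0.5665 -0.2     0.2015]
 [ 0.5718 -0.2038  0.2016]
 [ 0.5763 -0.1984  0.2001]
 [ 0.586  -0.2054  0.2027]
 [ 0.5901 -0.2048  0.1999]
 [ 0.596  -0.2086  0.2008]
 [ 0.6042 -0.2037  0.2032]
 [ 0.6047 -0.2069  0.1986]]
(630, 1050, 3)
(660, 930, 3)
```

Run:
```python
from h import *
from station import read_state
np.set_printoptions(precision=4,suppress=True)
for n,pr in (("top",(405,470,225,305)),("scene",(180,230,230,310))):
    c=np.load(n+"0.npz");W=cloud(c);a,b,e,f=pr;w=W[e:f,a:b].reshape(-1,3)
    p=w[(w[:,2]>.19)&(w[:,2]<.212)&(w[:,0]>.53)];m,d,x,y=line(p);print(n,"prong",m,d,x,y,np.degrees(np.arctan2(d[1]*np.sign(d[0]),abs(d[0]))))
    q=w[(w[:,2]>.2)&(w[:,0]<.522)];print("post",q.mean(0),q.max(0),q.min(0))
    q=w[(w[:,2]>.008)&(w[:,2]<.02)];(o,r,_)=cv2.minAreaRect(q[:,:2].astype(np.float32));print("disc",o,r)
c=np.load("scene0.npz");ex=np.array([.146,.9893,0]);o=np.array([.4426,.2045,.012])
for x in (-57.5,-21.5,14.5,50.5):
    X=o+ex*x/1e3+[0.005,0,.132];u=proj(c,X);print(x,u,(u-[285,175])*4.8)
```

```text
top prong [ 0.5673 -0.1972  0.2032] [-0.9755  0.2201  0.0019] [ 0.6073 -0.2062  0.2031] [ 0.5297 -0.1887  0.2033] -12.716108924276769
post [ 0.5004 -0.1145  0.5174] [0.5217 0.0694 1.324 ] [ 0.4636 -0.1939  0.2007]
disc (0.5502611398696899, -0.20363888144493103) (0.1552858203649521, 0.18262143433094025)
scene prong [ 0.5713 -0.1999  0.2018] [ 0.9761 -0.2168 -0.0136] [ 0.532  -0.1912  0.2024] [ 0.6069 -0.2078  0.2013] -12.52219651939041
post [ 0.5158 -0.1885  0.207 ] [ 0.5217 -0.1793  0.2112] [ 0.5063 -0.1962  0.2002]
disc (0.516666054725647, -0.1869533210992813) (0.10707081854343414, 0.10867058485746384)
-57.5 [307.2273 198.3466] [106.691  112.0639]
-21.5 [319.9093 195.7216] [167.5647  99.4636]
14.5 [332.4679 193.1221] [227.8459  86.9859]
50.5 [344.9048 190.5477] [287.5432  74.6291]
```

View pics/m2.png

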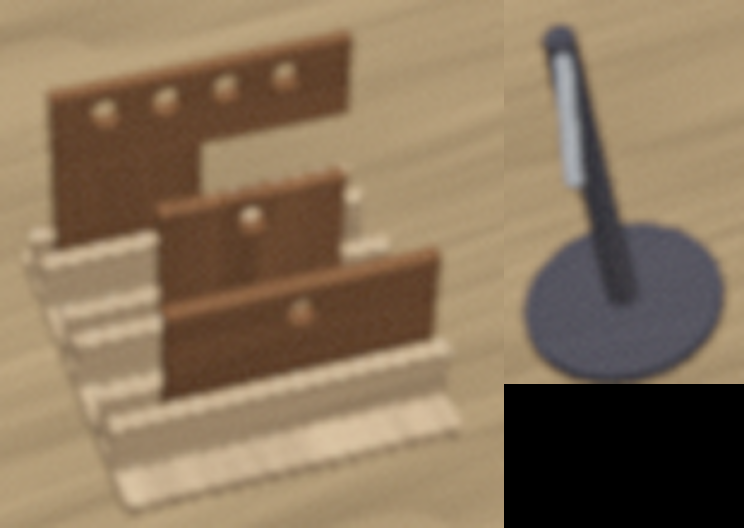

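```bash
python3 -m creep '[[0.02,0.031,0.005,0,0,5.2],[0.02,0.031,0.005,0,0,5.2],[0.02,0.031,0.005,0,0,5.2],[0.02,0.031,0.005,0,0,5.2],[0.02,0.031,0.005,0,0,5.2],[0.02,0.031,0.005,0,0,5.2],[0.02,0.031,0.005,0,0,5.2],[0.02,0.031,0.005,0,0,5.2],[0.02,0.031,0.005,0,0,5.2],[0.02,0.031,0.005,0,0,5.2],[0.02,0.031,0.005,0,0,5.2],[0.02,0.031,0.005,0,0,5.2],[0.02,0.031,0.005,0,0,5.2],[0.002,0.033,0,0,0,0],[0.002,0.033,0,0,0,0],[0.002,0.033,0,0,0,0],[0.002,0.033,0,0,0,0],[0.002,0.033,0,0,0,0],[0.002,0.033,0,0,0,0],[0.002,0.033,0,0,0,0]]' 60 40
cat > st.py <<'E'
from station import read_state
import numpy as np
from scipy.spatial.transform import Rotation as R
s=read_state();M=R.from_quat(s["tool_rot"]).as_matrix()
print("t",s["t"],"pos",s["tool_pos"].round(4),"yaw y",np.degrees(np.arctan2(M[1,1],M[0,1])).round(2),"z",M[:,2].round(4),"F",s["contact_force"].round(2),s["wrist_torque"].round(3),"open",s["opening"],s["grip_force"],"j",s["joint_pos"].round(2))
E
python3 st.py
```

```text
t: 1.77
tool_pos: [0.4318, -0.0205, 0.2959]
tool_rot: [0.76, 0.65, -0.0, -0.0]
contact_force: [0.8, 0.2, 0.5]
opening: 0.768
grip_force: 0.0
t 1.7667 pos [ 0.4318 -0.0205  0.2959] yaw y -8.84 z [-3.e-04  1.e-04 -1.e+00] F [0.8  0.24 0.52] [ 0.009 -0.052  0.014] open 0.7679763332695855 0.0 j [-0.11 -0.25  2.    0.    1.39  0.05]
```

```bash
python3 -m creep '[[0.0015,0.032,0,0,0,0],[0.0015,0.032,0,0,0,0],[0.0015,0.032,0,0,0,0],[0.0015,0.032,0,0,0,0],[0.0015,0.032,0,0,0,0],[0.0015,0.032,0,0,0,0],[0.0015,0.032,0,0,0,0.3],[0,0,-0.03,0,0,0],[0,0,-0.03,0,0,0],[0,0,-0.03,0,0,0],[0,0,0,0,0,0],[0,0,0,0,0,0],[0,0,0,0,0,0]]' 
python3 st.py
```

```text
t: 2.85
tool_pos: [0.4435, 0.202, 0.2075]
tool_rot: [0.758, 0.652, 0.001, 0.0]
contact_force: [-0.3, -0.4, 0.4]
opening: 0.765
grip_force: 0.0
t 2.85 pos [0.4435 0.202  0.2075] yaw y -8.55 z [ 1.2e-03  5.0e-04 -1.0e+00] F [-0.29 -0.43  0.43] [-0.003 -0.07  -0.021] open 0.7649394943119421 0.0 j [ 0.38 -0.08  2.02 -0.    1.2   0.53]
```

```bash
python3 -m creep '[[0,0.0065,0,0,0,0],[0,0,-0.0155,0,0,0],[0,0,-0.0155,0,0,0],[0,0,-0.0155,0,0,0],[0,0,-0.0155,0,0,0],[0,0,-0.0145,0,0,0],[0,0,0,0,0,0],[0,0,0,0,0,0],[0,0,0,0,0,0]]'; python3 st.py
python3 -m creep '[[0,0,0,0,0,0],[0,0,0,0,0,0],[0,0,0,0,0,0],[0,0,0,0,0,0],[0,0,0,0,0,0],[0,0,0,0,0,0],[0,0,0,0,0,0],[0,0,0,0,0,0],[0,0,0,0,0,0],[0,0,0,0,0,0],[0,0,0,0,0,0],[0,0,0,0,0,0]]' 255 60;python3 st.py
```

```text
t: 3.6
tool_pos: [0.4443, 0.209, 0.1318]
tool_rot: [0.758, 0.652, 0.002, 0.0]
contact_force: [-0.5, -0.5, 0.3]
opening: 0.763
grip_force: 0.0
t 3.6 pos [0.4443 0.209  0.1318] yaw y -8.54 z [ 0.003   0.0013 -1.    ] F [-0.5  -0.54  0.31] [ 0.045 -0.001 -0.076] open 0.7628382595016314 0.0 j [ 0.39 -0.    2.1   0.    1.04  0.54]
t: 4.6
tool_pos: [0.4433, 0.2087, 0.1304]
tool_rot: [0.758, 0.653, 0.001, 0.0]
contact_force: [-0.2, 0.9, 5.9]
opening: 0.101
grip_force: 59.2
t 4.6 pos [0.4433 0.2087 0.1304] yaw y -8.54 z [ 9.e-04  6.e-04 -1.e+00] F [-0.17  0.95  5.91] [ 0.12   0.196 -0.054] open 0.10098269789256364 59.22391541840625 j [0.39 0.   2.1  0.   1.04 0.54]
```

```bash
python3 -m creep '[[0,0,0.008,0,0,0],[0,0,0.012,0,0,0],[0,0,0.02,0,0,0],[0,0,0.02,0,0,0],[0,0,0.025,0,0,0],[0,0,0.025,0,0,0],[0,0,0.025,0,0,0],[0,0,0.025,0,0,0],[0.01,0,0,0,0,0],[0.025,0,0,0,0,0],[0.034,0,0,0,0,0],[0.034,0,0,0,0,0],[0.034,0,0,0,0,0],[0.034,0,0,0,0,0],[0.025,0,0,0,0,0],[0.01,0,0,0,0,0]]'
python3 st.py
python3 -m creep '[[0,-0.01,0,0,0,-0.3],[0,-0.025,0,0,0,-0.3],[0,-0.03,0,0,0,-0.3],[0,-0.03,0,0,0,-0.3],[0,-0.03,0,0,0,-0.3],[0,-0.03,0,0,0,-0.3],[0,-0.03,0,0,0,-0.3],[0,-0.03,0,0,0,-0.3],[0,-0.03,0,0,0,-0.3],[0,-0.03,0,0,0,-0.3],[0,-0.03,0,0,0,-0.3],[0,-0.03,0,0,0,-0.3],[0,-0.03,0,0,0,-0.2],[0,-0.02,0,0,0,-0.2],[0,-0.013,0,0,0,-0.1],[0,0,0,0,0,0],[0,0,0,0,0,0],[0,0,0,0,0,0],[0,0,0,0,0,0]]'
python3 st.py
cat > look.py <<'E'
import sys
from station import read_camera
from h import *
for n in ("scene","top"):
    c=read_camera(n);np.savez(f"{n}{sys.argv[1]}.npz",**c);cv2.imwrite(f"pics/{n}{sys.argv[1]}.png",c["color"])
E
python3 look.py 1
python3 - <<'E'
import cv2
a=cv2.imread("pics/scene1.png")[180:330,130:290]
cv2.imwrite("pics/c1.png",cv2.resize(a,None,fx=4,fy=4,interpolation=2))
E
```

```text
t: 5.93
tool_pos: [0.6516, 0.2074, 0.2876]
tool_rot: [0.758, 0.652, -0.001, 0.0]
contact_force: [0.6, 0.7, -1.6]
opening: 0.105
grip_force: 58.8
t 5.9333 pos [0.6516 0.2074 0.2876] yaw y -8.6 z [-0.0011 -0.0011 -1.    ] F [ 0.63  0.71 -1.55] [-0.026  0.025 -0.001] open 0.10533340371248728 58.8194679326989 j [ 0.27  0.25  1.51 -0.    1.38  0.42]
t: 7.52
tool_pos: [0.6487, -0.1881, 0.2898]
tool_rot: [0.78, 0.626, 0.0, -0.0]
contact_force: [-0.4, -0.2, -1.6]
opening: 0.108
grip_force: 58.8
t 7.5167 pos [ 0.6487 -0.1881  0.2898] yaw y -12.55 z [-2.e-04  6.e-04 -1.e+00] F [-0.38 -0.16 -1.57] [ 0.025 -0.04  -0.01 ] open 0.1080138202591944 58.84653634537244 j [-0.32  0.24  1.53  0.    1.37 -0.1 ]
```

View pics/c1.png

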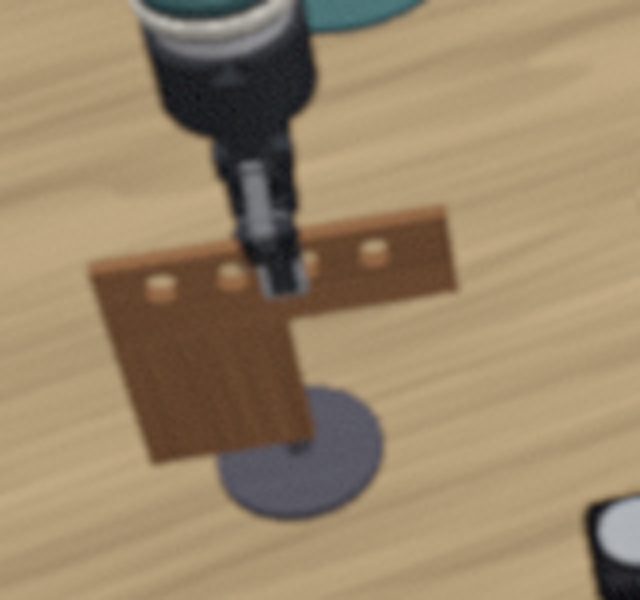

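```bash
cat > fit.py <<'E'
import sys
from h import *
from station import read_state
np.set_printoptions(precision=4,suppress=True)
k=sys.argv[1];d=np.array([.9758,-.2185,0]);e=np.array([.2185,.9758,0]);T=read_state()["tool_pos"]
c=np.load(f"scene{k}.npz");W=cloud(c);w=W.reshape(-1,3);col=c["color"].reshape(-1,3).astype(int)
brown=(col[:,2]-col[:,0]>25)&(col[:,2]<150)
a=(w-T)@d;b=(w-T)@e
m=brown&(abs(a)<.02)&(abs(b)<.13)&(abs(w[:,2]-T[2]+.05)<.1)&(w[:,2]>.05);p=w[m];print(len(p),"TCP",T)
mu=p.mean(0);n=np.linalg.svd(p-mu)[2][2];n*=np.sign(n[0])
pl=[(p-T)@d, (p-T)@e, p[:,2]-T[2]]
print("face normal",n,"yaw",np.degrees(np.arctan2(n[1],n[0])),"pitch",np.degrees(np.arcsin(n[2])),"face offset along d",np.median(pl[0]))
r=cv2.minAreaRect(np.stack(pl[1:],1).astype(np.float32));print("rect in (e,z)",r, "e range",pl[1].min(),pl[1].max(),"z range",pl[2].min(),pl[2].max())
# slope of top edge
bins=np.arange(-.085,.085,.008);X=[];Z=[]
for s in bins:
    q=pl[2][(pl[1]>=s)&(pl[1]<s+.008)]
    if len(q)>3 and not -.02<s<.02: X.append(s+.004);Z.append(np.sort(q)[-2:].mean())
print("top edge slope deg",np.degrees(np.polyfit(X,Z,1)[0]),"z at T",np.polyval(np.polyfit(X,Z,1),0))
K,R,t=c["camera_matrix"],c["R"],c["t"];o=-R.T@t
for uv in zip(*[iter(map(float,sys.argv[2:]))]*2):
    v=R.T@np.linalg.solve(K,[*uv,1]);X=o+v*((mu-o)@n)/(v@n);print("pix",uv,X,"rel T (d,e,z)",(X-T)@d,(X-T)@e,X[2]-T[2])
# top camera
c=np.load(f"top{k}.npz");w=cloud(c).reshape(-1,3);a=(w-T)@d;b=(w-T)@e
m=(abs(a)<.02)&(abs(b)<.12)&(abs(b)>.025)&(abs(w[:,2]-T[2]-.031)<.012);p=w[m];print("top cam edge",len(p),*line(p))
q=(p-T);print("e range",(q@e).min(),(q@e).max(),"d mean",(q@d).mean(),"yaw",np.degrees(np.polyfit(q@e,q@d,1)[0]),"slope",np.degrees(np.polyfit(q@e,q[:,2],1)[0]),"z",q[:,2].mean())
E
python3 fit.py 1 170.3 252 187.9 249.2 223.4 243.3
```

```text
2929 TCP [ 0.6489 -0.1882  0.2899]
face normal [ 0.9767 -0.2145  0.0018] yaw -12.385456275914658 pitch 0.10341972457763249 face offset along d 0.004813447576350601
rect in (e,z) ((-0.003908470273017883, -0.03693196922540665), (0.1801040768623352, 0.16668757796287537), 0.6330552697181702) e range -0.0942270640266002 0.085587538437544 z range -0.12048495838187259 0.04657840437013305
top edge slope deg -0.07100882986083243 z at T 0.03144203791587196
pix (170.3, 252.0) [ 0.6404 -0.2481  0.3017] rel T (d,e,z) 0.004768444375949534 -0.060294887811684114 0.011825001122154732
pix (187.9, 249.2) [ 0.6479 -0.2138  0.3013] rel T (d,e,z) 0.004624547671220936 -0.025169751109602335 0.01140696986182771
pix (223.4, 243.3) [ 0.6634 -0.1434  0.3011] rel T (d,e,z) 0.004328116920623256 0.04687690995872646 0.011257631158138548
top cam edge 334 [ 0.6497 -0.1806  0.3205] [-0.2205 -0.9754  0.0001] [ 0.6672 -0.1033  0.3205] [ 0.6274 -0.2793  0.3205]
e range -0.09355278098043064 0.08686304326298032 d mean -0.000910469473216304 yaw 0.11779333522954766 slope -0.007674549992839937 z 0.030600810840190396
```

```bash
python3 -m creep '[[-0.0005,-0.0022,0,0,0,0],[0,0,-0.015,0,0,0],[0,0,-0.025,0,0,0],[0,0,-0.025,0,0,0],[0,0,-0.02,0,0,0],[0,0,-0.013,0,0,0],[0,0,-0.0055,0,0,0],[0,0,0,0,0,0],[0,0,0,0,0,0],[0,0,0,0,0,0],[0,0,0,0,0,0]]'
python3 st.py; python3 look.py 2; python3 fit.py 2
python3 - <<'E'
from h import *
c=np.load("scene2.npz");w=cloud(c)[225:310,150:235].reshape(-1,3)
a=cv2.imread("pics/scene2.png")[180:330,130:290];b=cv2.imread("pics/top2.png")[190:310,370:500]
cv2.imwrite("pics/c2.png",np.hstack([cv2.resize(a,(400,375),interpolation=2),cv2.resize(b,(400,375),interpolation=2)]))
E
```

```text
t: 8.53
tool_pos: [0.6495, -0.1922, 0.1884]
tool_rot: [0.781, 0.625, 0.001, 0.001]
contact_force: [-0.4, -0.4, -1.4]
opening: 0.106
grip_force: 58.8
t 8.5333 pos [ 0.6495 -0.1922  0.1884] yaw y -12.63 z [ 0.0032 -0.0011 -1.    ] F [-0.36 -0.39 -1.36] [0.042 0.041 0.018] open 0.10626100698634942 58.785912175590056 j [-0.32  0.29  1.65  0.    1.2  -0.1 ]
2441 TCP [ 0.6492 -0.1921  0.1879]
face normal [ 0.9763 -0.2163  0.0062] yaw -12.491248068362529 pitch 0.35340626473715553 face offset along d 0.0054121496871219685
rect in (e,z) ((-0.004377119243144989, -0.03771135210990906), (0.1706893891096115, 0.1787811517715454), 89.12250518798828) e range -0.09460687005122047 0.08546436986186785 z range -0.12279870823539742 0.047387311615916805
top edge slope deg 0.08235793416889756 z at T 0.032459288533181405
top cam edge 267 [ 0.6502 -0.1846  0.219 ] [-0.2204 -0.9754  0.0011] [ 0.6677 -0.1072  0.2189] [ 0.6279 -0.2833  0.2191]
e range -0.09365534076012733 0.08691344745038608 d mean -0.0006509977015643294 yaw 0.11275419208347127 slope -0.0632003967290947 z 0.031073258222586796
```

View pics/c2.png

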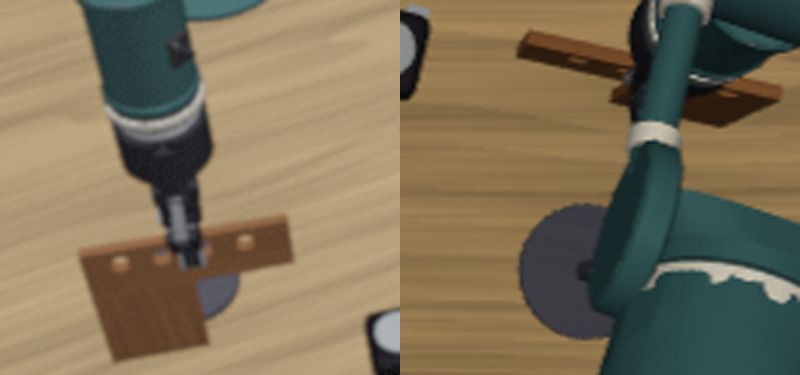

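```bash
python3 -m creep '[[0.0002,0.001,-0.001,0,0,0],[-0.00585,0.0013,0,0,0,0],[-0.0098,0.0022,0,0,0,0],[-0.0098,0.0022,0,0,0,0],[-0.0059,0.0013,0,0,0,0],[-0.0039,0.0009,0,0,0,0],[-0.0039,0.0009,0,0,0,0],[-0.0039,0.0009,0,0,0,0],[0,0,0,0,0,0],[0,0,0,0,0,0],[0,0,0,0,0,0]]'
python3 st.py; python3 look.py 3; python3 fit.py 3;  python3 - <<'E'
from h import *
a=cv2.imread("pics/scene3.png")[200:300,140:240]
cv2.imwrite("pics/c3.png",cv2.resize(a,(500,500),interpolation=2))
E
```

```text
t: 9.55
tool_pos: [0.6058, -0.1813, 0.1854]
tool_rot: [0.781, 0.625, 0.0, 0.0]
contact_force: [0.3, -1.0, -0.6]
opening: 0.106
grip_force: 58.8
t 9.55 pos [ 0.6058 -0.1813  0.1854] yaw y -12.63 z [ 5.e-04 -1.e-04 -1.e+00] F [ 0.26 -1.01 -0.59] [0.097 0.015 0.039] open 0.10611579102080412 58.78495026685414 j [-0.33  0.22  1.75  0.    1.18 -0.11]
2360 TCP [ 0.6058 -0.1813  0.1853]
face normal [ 0.9763 -0.2162  0.0028] yaw -12.488024518031866 pitch 0.16131824858660077 face offset along d 0.00491596835423594
rect in (e,z) ((-0.00439821183681488, -0.03727816790342331), (0.17086710035800934, 0.17922361195087433), 89.51920318603516) e range -0.09456050164893118 0.0854072768310624 z range -0.12218415754356995 0.04803116308152644
top edge slope deg 0.15134831966961215 z at T 0.03223520381505347
top cam edge 238 [ 0.6081 -0.168   0.2164] [-0.2229 -0.9748 -0.0054] [ 0.6246 -0.0961  0.2168] [ 0.5843 -0.2724  0.2158]
e range -0.09360941488956363 0.08718493012245206 d mean -0.0006533479981191461 yaw 0.25882137198049066 slope 0.30920643686209387 z 0.03108168943985143
```

View pics/c3.png

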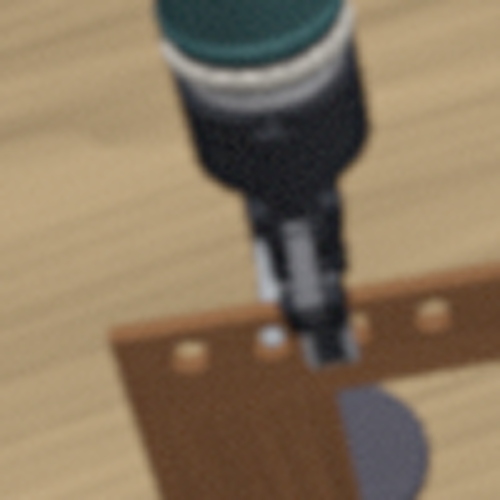

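```bash
python3 -m creep '[[-0.0039,0.0009,0,0,0,0],[-0.0059,0.0013,0,0,0,0],[-0.0059,0.0013,0,0,0,0],[-0.0059,0.0013,0,0,0,0],[-0.0059,0.0013,0,0,0,0],[-0.0059,0.0013,0,0,0,0],[-0.0039,0.0009,0,0,0,0],[0,0,0,0,0,0],[0,0,0,0,0,0],[0,0,0,0,0,0]]'
python3 st.py
python3 -m creep '[[0,0,-0.001,0,0,0],[0,0,-0.0005,0,0,0],[0,0,0,0,0,0],[0,0,0,0,0,0]]'
python3 st.py
```

```text
t: 10.48
tool_pos: [0.5684, -0.1729, 0.1855]
tool_rot: [0.781, 0.625, 0.0, 0.0]
contact_force: [-0.9, 0.5, -1.4]
opening: 0.11
grip_force: 58.8
t 10.4833 pos [ 0.5684 -0.1729  0.1855] yaw y -12.63 z [ 6.e-04 -2.e-04 -1.e+00] F [-0.88  0.49 -1.36] [ 0.005 -0.017 -0.007] open 0.10963199456003794 58.792815954147954 j [-0.34  0.14  1.83  0.    1.16 -0.12]
t: 10.82
tool_pos: [0.5682, -0.1729, 0.1836]
tool_rot: [0.781, 0.625, -0.0, -0.0]
contact_force: [-0.5, 0.2, -1.5]
opening: 0.108
grip_force: 58.8
t 10.8167 pos [ 0.5682 -0.1729  0.1836] yaw y -12.63 z [-3.e-04  1.e-04 -1.e+00] F [-0.51  0.15 -1.48] [ 0.015 -0.014  0.03 ] open 0.10810932075208429 58.79267184784112 j [-0.34  0.15  1.83  0.    1.16 -0.12]
```

```bash
python3 -m creep '[[0,0,-0.001,0,0,0],[0,0,0,0,0,0],[0,0,0,0,0,0],[0,0,0,0,0,0]]'|grep -E "pos|force"
python3 -m creep '[[0,0,-0.0005,0,0,0],[0,0,0,0,0,0],[0,0,0,0,0,0],[0,0,0,0,0,0]]'|grep -E "pos|force"
```

```text
tool_pos: [0.5682, -0.1729, 0.1827]
contact_force: [0.0, -1.0, -0.5]
grip_force: 58.8
tool_pos: [0.5683, -0.1729, 0.1824]
contact_force: [0.0, 0.5, -0.8]
grip_force: 58.8
```

```bash
python3 -m creep '[[0,0,-0.0005,0,0,0],[0,0,0,0,0,0],[0,0,0,0,0,0],[0,0,0,0,0,0]]' - 20|grep -E "pos|force"
python3 -m creep '[[0,0,0,0,0,0],[0,0,0,0,0,0],[0,0,0,0,0,0],[0,0,0,0,0,0],[0,0,0,0,0,0],[0,0,0,0,0,0],[0,0,0,0,0,0]]' 175; python3 look.py 4; python3 fit.py 4;python3 - <<'E'
from h import *
a=cv2.imread("pics/scene4.png")[200:300,140:240]
cv2.imwrite("pics/c4.png",cv2.resize(a,(500,500),interpolation=2))
E
```

```text
tool_pos: [0.5683, -0.1729, 0.1822]
contact_force: [-1.1, 1.3, 2.1]
grip_force: 59.3
t: 12.4
tool_pos: [0.5682, -0.1728, 0.1817]
tool_rot: [0.781, 0.625, -0.0, -0.0]
contact_force: [-0.6, 0.6, -0.2]
opening: 0.311
grip_force: 0.0
2197 TCP [ 0.5682 -0.1729  0.1818]
face normal [ 0.9763 -0.2162  0.0061] yaw -12.48665267295855 pitch 0.34891102793291773 face offset along d 0.005248248314172195
rect in (e,z) ((-0.004234336316585541, -0.03762733191251755), (0.18051449954509735, 0.1659388244152069), 0.8738000392913818) e range -0.09513190849419739 0.08548067953051253 z range -0.12082251531617362 0.04557597755850004
top edge slope deg 0.03062237312493479 z at T 0.032443624344555215
top cam edge 194 [ 0.575  -0.1408  0.2131] [-0.2307 -0.973  -0.0074] [ 0.5875 -0.0879  0.2135] [ 0.5459 -0.2634  0.2122]
e range -0.0932195002326379 0.08717366557655196 d mean -0.0003879472834363805 yaw 0.7137442476287392 slope 0.42014819891196437 z 0.03136940288739346
```

View pics/c4.png

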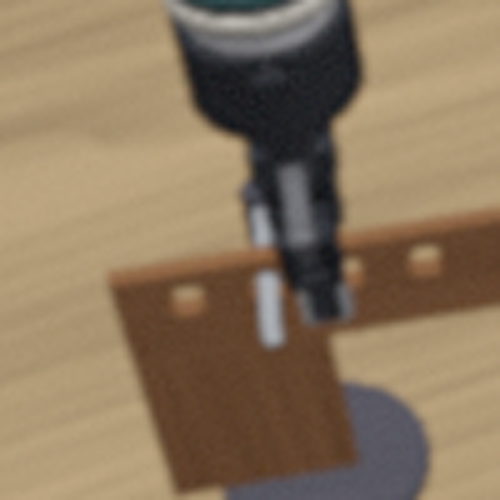

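The prong (seen at 270,310) runs through hole b. The fingers are open and the board hangs level, so I'll retreat straight up.

```bash
python3 -m creep '[[0,0,0.004,0,0,0],[0,0,0.008,0,0,0],[0,0,0.01,0,0,0],[0,0,0.015,0,0,0],[0,0,0.02,0,0,0],[0,0,0.025,0,0,0],[0,0,0.03,0,0,0],[0,0,0.02,0,0,0],[0,0,0,0,0,0],[0,0,0,0,0,0],[0,0,0,0,0,0],[0,0,0,0,0,0],[0,0,0,0,0,0],[0,0,0,0,0,0],[0,0,0,0,0,0],[0,0,0,0,0,0],[0,0,0,0,0,0],[0,0,0,0,0,0],[0,0,0,0,0,0],[0,0,0,0,0,0]]'
python3 -m creep '[[0,0,0,0,0,0],[0,0,0,0,0,0],[0,0,0,0,0,0],[0,0,0,0,0,0],[0,0,0,0,0,0],[0,0,0,0,0,0],[0,0,0,0,0,0],[0,0,0,0,0,0],[0,0,0,0,0,0],[0,0,0,0,0,0],[0,0,0,0,0,0],[0,0,0,0,0,0],[0,0,0,0,0,0],[0,0,0,0,0,0],[0,0,0,0,0,0],[0,0,0,0,0,0],[0,0,0,0,0,0],[0,0,0,0,0,0],[0,0,0,0,0,0],[0,0,0,0,0,0]]' >/dev/null
python3 look.py 5; sleep 0; python3 look.py 6
python3 - <<'E'
from h import *
a=np.load("scene5.npz")["color"].astype(int);b=np.load("scene6.npz")["color"].astype(int)
print(abs(a-b)[200:300,130:240].max(),abs(a-b)[200:300,130:240].mean(),abs(a-b)[330:430,300:400].mean())
c=cv2.imread("pics/scene6.png")[170:340,130:450]
cv2.imwrite("pics/c6.png",cv2.resize(c,(800,425),interpolation=2))
E
```

```text
t: 14.17
tool_pos: [0.5682, -0.1729, 0.3138]
tool_rot: [0.781, 0.625, 0.0, 0.0]
contact_force: [0.3, -0.7, -0.3]
opening: 0.315
grip_force: 0.0
12 1.232878787878788 1.0469
```

View pics/c6.png

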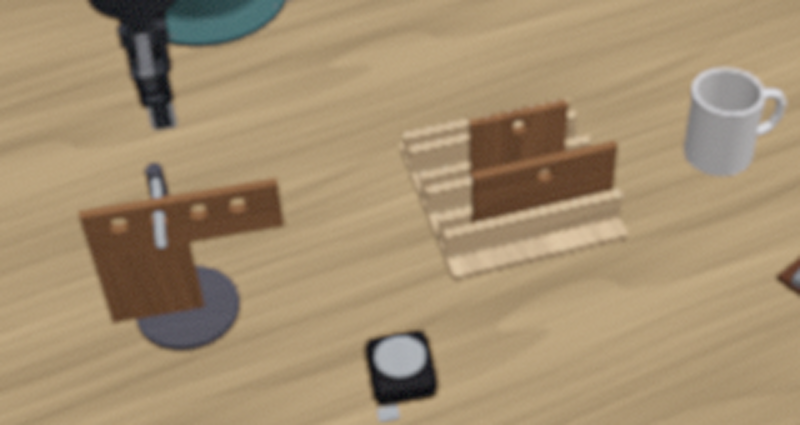

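The board hangs level and still through its second hole, with the prong at (158,215). The gripper is clear of it, and the other boards, the tape measure and the mug are where they were.

```bash
python3 -c "
from station import sign_off;print(sign_off())"
```

```text
the job is handed in; nothing more can be done
None
```

The L-board is hanging level and still on the prong through hole_b, the gripper is clear of it, nothing else was disturbed, and the job was handed in at about 16 s of the 54 s allowed.

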